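# Set an amplifier on its test post and hold the field probe over it

### The job

Put the blue amplifier module right way up and centred on top of the narrow white test post and let go of it. Then draw the orange field probe out of its sloping holder, turn it level so that its loop lies flat, and finish still holding it with the loop a few centimetres above the middle of the module, touching nothing but your gripper. Never let the probe bump the module, and leave the other things on the bench where they are.

Things in the scene. Friction and masses are not known exactly. Their poses are not given: they have to be found in the camera images.
- module: amplifier module: blue metal box with a bare aluminium lid, 70 (its x) x 44 (its y) x 30 mm high (z up), about 160 g, loose on the bench; a brass connector 10 mm in diameter sticks out 10 mm from the middle of each 44 mm end, 16 mm up. Origin: centre of its underside.
- module_top (a point): centre of the module's lid, 30 mm above its origin; axes as the module's
- post: test post, fixed: round dark steel foot 90 mm in diameter and 12 mm thick, white column 22 mm in diameter, square white head 34 x 34 mm and 8 mm thick whose top is 80 mm above the bench. Origin: centre of the foot's underside. Narrower than the module.
- post_top (a point): centre of the post head's top face, 80 mm above the bench
- holder: probe holder, fixed: steel base plate 130 (x) x 90 (y) x 8 mm, carrying a black sleeve open at both ends, 105 mm long, inside 29 mm wide (y) x 27 mm, walls 4 mm. The sleeve rises at 45 degrees towards the holder's +x, which points roughly away from the robot; its mouth is at the upper end. Origin: centre of the base's underside.
- holder_mouth (a point): point in the sleeve's mouth on the axis of the seated probe, 35 mm along the holder's x and 105 mm above the bench; axes as the holder's. The probe sits 98 mm deep, its y along the holder's y, and comes out straight along its own x; its nose has 2.5 mm of play to each side and 5 mm above.
- probe: hand-held field probe, 160 g. Along its x: brass loop, steel shaft 6 mm thick, aluminium nose 24 (y) x 22 (z) mm from x = -45 to 0, black collar 34 x 32 mm from 0 to 5, orange handle 24 (y) x 22 (z) mm from 5 to 85 mm. Origin on the axis at the collar's front face; centre of mass within 5 mm of it. Starts in the holder, collar against the mouth, handle up and out, x rising at 45 degrees.
- probe_loop (a point): centre of the brass loop, at x = -86 mm of the probe; the loop is 24 mm across and 4 mm thick and lies in the probe's x-y plane; axes as the probe's
- probe_grip (a point): good place to grip on the handle, at x = +40 mm of the probe, on its axis; grip across the 24 mm width (probe's y); axes as the probe's
- mouse: bystander: black computer mouse, 100 x 58 x 32 mm, origin under its centre
- wrench: bystander: small steel wrench 130 mm long lying along its x, origin under its middle
- adaptor: bystander: brass connector adaptor standing upright, 22 mm in diameter, 32 mm high, origin under its centre
- attenuator: bystander: black finned attenuator block 40 x 50 x 26 mm, origin under its centre
Things that resemble listed ones, but are neither listed nor needed, are in the scene too. Of the things shaped like the post, the steel one is meant.

How it is judged:
On the way, in this order (a step that is already met when the one before it is completed fails the run):
1. the module rests upright and centred on the post, let go, while the probe is still in its holder (distance between module and post_top below 0.013 m and angle between module's own z axis and vertical below 0.1 rad and contact force between module and post above 0.3 N and contact force between the fingers and module below 0.1 N and linear speed of module below 0.02 m/s and distance between probe and holder_mouth below 0.02 m), for 0.3 s.
2. the probe is drawn clear out of the sleeve in the gripper (distance between probe and holder_mouth above 0.1 m and contact force between probe and holder below 0.05 N and height (world z) of probe above 0.1 m and contact force between the fingers and probe above 1 N), for 0.1 s.
At the end, for the whole second after the job is handed in: Module still and upright on the post, underside centre within 13 mm of the post top's centre, untouched; probe still, held by the gripper alone, loop level within 0.2 rad (either face up), its centre within 15 mm sideways of the lid's centre and 12 to 70 mm above it (distance between module and post_top below 0.013 m and angle between module's own z axis and vertical below 0.1 rad and contact force between module and post above 0.3 N and linear speed of each of module, probe below 0.02 m/s and contact force between each of the arm, the fingers and module below 0.1 N and contact force between the fingers and probe above 1 N and contact force between probe and holder below 0.05 N and contact force between probe and module below 0.05 N and contact force between probe and post below 0.05 N and (angle between probe's own z axis and vertical below 0.2 rad or angle between probe's own z axis and vertical above 2.94 rad) and horizontal distance between probe_loop and module_top below 0.015 m and z of probe_loop in the frame of module_top between 0.012 and 0.07 m); the arm keeps its last pose, push and grip.
It fails at once if the probe bumps the module (contact force between probe and module above 1 N).
It fails at once if a bystander is moved by more than 30 mm (distance of any of mouse, wrench, adaptor, attenuator from where it was at the start of the episode above 0.03 m).
It also fails if it takes over 56 s, if anything falls off the work surface, if the arm or the gripper's body presses on something with over 40 N, if the wrist force passes 120 N, or if a joint passes its speed limit or range.

### The arm

A 6-joint arm with a two-finger parallel gripper is mounted at the origin on the work surface. World frame = base frame: x ahead of the robot, y to its left, z up, the work surface at z = 0. Lengths are in m, angles in rad, forces in N, time in s.
With the tool pointing down it reaches from about 0.35 to 0.85 m from the base axis. Payload 8.1 kg.
Tool frame: the origin (TCP) lies midway between the tips of the shut fingers; the grasp point (between the pads) lies 19 mm behind it; z points along the fingers, x is the direction in which the jaws open and shut, and the axes are right-handed (so a half turn about z gives the same grasp; the last joint's range is limited). The gripper opens to 93 mm and grips with 3 to 60 N. Pads are 15 mm wide; open, the fingers measure 128 mm over their backs; the gripper's body (75 mm by 188 mm) begins 65 mm behind the grasp point.
Start: joints at [-1.399, 0.13, 1.488, -0, 1.523, -0.085], TCP at [0.152, -0.58, 0.219] pointing down, gripper open.
Joint ranges: [-2.96, 2.96], [-0.89, 2.26], [0.02, 2.5], [-1.34, 4.48], [0, 2.73], [-2.66, 2.66]. Speed limits (rad/s): [2.39, 2.39, 2.79, 3.14, 3.14, 3.14].

### API

Orientations are given as a unit quaternion [w, x, y, z].
In Python, from bench import bot, eyes gives the robot as it stands.
- The arm moves only by the tool step_arm, never from a script. Its argument "plan" is a list of rows, each a list of 4 numbers: the shift along the tool's x, y, z normalised to -1 to 1, where 1 is 40 cm, then the turn about the tool's z normalised to -1 to 1, where 1 is 45 degrees. A call has 1 to 12 rows; each row is the pose to reach, as a shift and turn from the pose commanded when the call began, along the tool's axes at that moment; what a row does not reach only later rows make up. A row lasts 1/8 s, in which the tool goes at most 62.5 mm and 10.7 degrees, less where a joint would pass 70% of its speed; a pose out of reach is approached as far as the arm can. A call with a number of a shift or a turn outside -1 to 1 is refused whole. A call with a gripper value outside its range is refused whole. "grip" is the opening, from -1 (shut) to 1 (fully open), so that 0 is half open, set as the call begins (left out, the last holds). The fingers move at their own pace and stop on an object; the grip force is fixed at half the most. Time passes only in rows, so rows that repeat a pose let the fingers close. It gives the time, the measured TCP pose, the force and the opening at its end, in the units of the state.
- bot.get_state(): the state, without advancing time (a new reading comes with each control period).
- eyes.camera(name): name is "side" or "top"; returns a dict with "frame" (480x640x3 uint8, red, green, blue), "range_z" (480x640 float32, m along the optical axis (not along the pixel's ray), 0 where there is no reading), "fx", "fy", "cx", "cy" (pixels), "rvec" (rotation vector, rad) and "tvec" (3), from world to camera coordinates, as OpenCV has them. Camera axes: x right, y down, z forward; pixel columns grow to the right and rows downward; lengths in m; the calibration is good to about 2 mm. A picture is of the moment at which its call begins.
- bot.sign_off(): hands the job in, once; it reports no verdict.
The state is a dict: "time_s": time; "q": joint angles; "qd": joint speeds; "joint_efforts": joint torques, N m; "tool_pos": TCP position; "ee_rot": TCP orientation; "ft_force": force on the tool from outside, world axes, zero at the start; "torque": the same for the moment, N m; "gripper_width": finger opening in m.
Only numpy, scipy, OpenCV 4.12 (cv2) and the standard library are available. Lean on these libraries where they do the work, as an engineer would, in place of code of your own. Each camera call takes 0.05 s, during which the arm holds its last target. There are 200 camera calls.

## Working session

There is one attempt and no reset: what is moved stays moved. The work goes in short steps, Python scripts to look and compute and a tool call to move; the robot and the scene stay as the last step left them, time stands still between calls to the robot, and variables do not carry over. Pictures are saved under pics/ and viewed, about 8 in all and at most 12, crops included, and the job is handed in when it is done.

Besides the shell and the picture viewer there is one more tool, called after "Request:" as a command line: name --pt "numbers of a row" for each row, then --argument value for the rest. step_arm: Moves the arm, as the interface text tells. Scaled input: -1 to 1 covers 40 cm each way for a shift and 45 degrees each way for a turn. Its arguments: {"type":"object","properties":{"plan":{"type":"array"},"grip":{"type":"number"}},"required":["plan"]}

```bash
ls; mkdir -p pics; cat > h.py <<'E'
import numpy as np, cv2
from bench import bot, eyes
def cam(n):
    c=eyes.camera(n); R=cv2.Rodrigues(np.array(c["rvec"],float))[0]; t=np.array(c["tvec"],float).ravel()
    c["R"],c["t"]=R,t; c["C"]=-R.T@t
    return c
def cloud(c):
    v,u=np.mgrid[:480,:640]; z=c["range_z"]
    P=np.stack([(u-c["cx"])/c["fx"]*z,(v-c["cy"])/c["fy"]*z,z],-1)
    W=(P-c["t"])@c["R"]; W[z==0]=np.nan
    return W
def ray(c,u,v,h):
    d=c["R"].T@np.array([(u-c["cx"])/c["fx"],(v-c["cy"])/c["fy"],1.]); return c["C"]+d*(h-c["C"][2])/d[2]
def save(c,name): cv2.imwrite("pics/"+name,c["frame"][:,:,::-1])
E
python3 - <<'E'
from h import *
for n in("top","side"):
    c=cam(n); save(c,n+"0.png"); np.savez(n+"0.npz",W=cloud(c),f=c["frame"]); print(n,c["C"],c["R"],c["fx"])
s=bot.get_state(); print(s)
E
```

```text
pics
top [ 0.47166546 -0.05025682  1.09306529] [[ 0.00570531 -0.99997615  0.00389137]
 [-0.9972243  -0.00597841 -0.07421558]
 [ 0.07423707 -0.00345715 -0.99723463]] 447.10039236044605
side [0.23305437 0.60072439 0.69681751] [[-0.90633975 -0.4225211   0.00491623]
 [-0.26488742  0.55906188 -0.78567454]
 [ 0.32921559 -0.71339031 -0.61862053]] 549.4036111557816
{'time_s': 0.1, 'q': array([-1.39937791e+00,  1.31098217e-01,  1.48915224e+00, -4.12602965e-05,
        1.52298040e+00, -8.54155795e-02]), 'qd': array([-0.00046969, -0.00114629, -0.00212806, -0.00059175, -0.00055421,
       -0.00177794]), 'joint_efforts': array([ 1.35026665e-03, -5.61337316e+01, -4.93098021e+01,  7.69412192e-02,
        2.90406105e-02, -4.97964106e-05]), 'tool_pos': array([ 0.15232347, -0.57982445,  0.21769479]), 'ee_rot': array([-5.38573747e-04,  7.91839875e-01, -6.10728206e-01, -6.17484456e-04]), 'ft_force': array([-0.13268099, -0.29812189, -0.31303113]), 'torque': array([-0.02652698,  0.00812076, -0.02543106]), 'gripper_width': 0.09287074724620185}
```

View pics/top0.png

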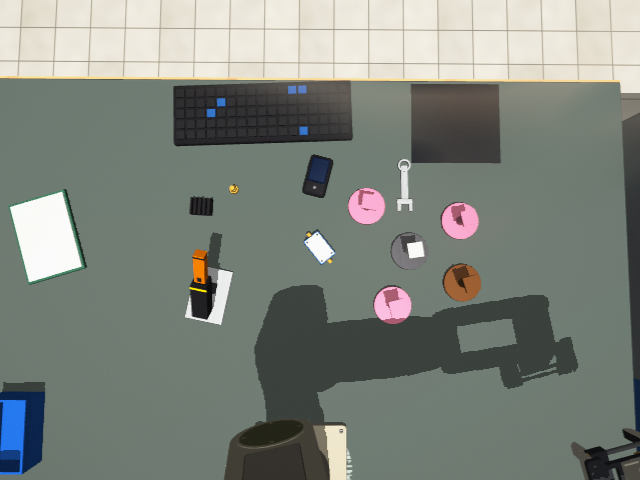

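View pics/side0.png

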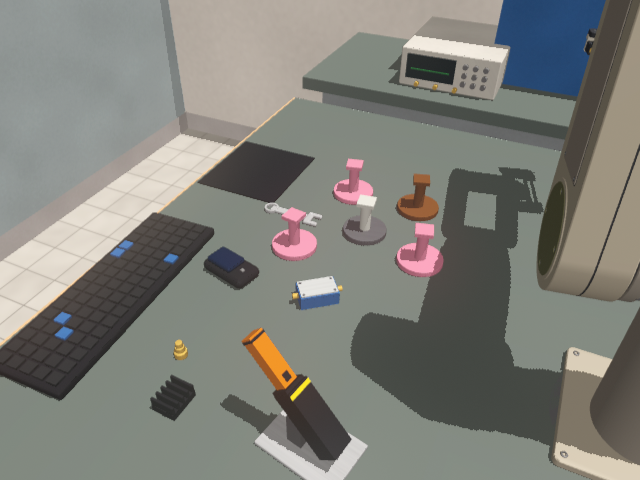

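The top view shows the module at (319,247), upright with its lid up. The steel-footed post has its head at (416,250) with pink and brown decoys around it, and the holder and probe are at (205,285). Next I'll measure these from the depth data.

```bash
cat > m.py <<'E'
from h import *
def rect(P):
    (c,s,a)=cv2.minAreaRect((P[:,:2]*1000).astype(np.float32)); return np.round(c,1),np.round(s,1),round(a,1)
if __name__=="__main__":
    d=np.load("top0.npz"); W,f=d["W"],d["f"].astype(int)
    v,u=np.mgrid[:480,:640]
    def sel(u0,u1,v0,v1,z0,z1,col=None):
        m=(u>=u0)&(u<u1)&(v>=v0)&(v<v1)&(W[...,2]>z0)&(W[...,2]<z1)
        if col is not None: m&=col
        return m
    def rep(n,m):
        P=W[m]; print(n,m.sum(),"mean",P.mean(0).round(4),"rect",rect(P), "zmed",np.median(P[:,2]).round(4))
    g=f.min(-1); 
    print("bench z",np.nanmedian(W[250:260,100:150,2]))
    rep("lid",sel(295,345,225,270,.02,.045,g>150))
    rep("all module",sel(295,345,225,270,.012,.045))
    rep("head",sel(395,435,230,270,.07,.095,g>150))
    rep("foot",sel(385,435,225,275,.006,.02))
    rep("base",sel(180,240,260,330,.003,.014,g>150))
    org=(f[...,0]>180)&(f[...,1]>50)&(f[...,1]<150)&(f[...,2]<80)
    rep("handle",sel(180,225,240,300,.05,.3,org))
    yel=(f[...,0]>180)&(f[...,1]>160)&(f[...,2]<90)
    rep("yellow",sel(180,225,270,310,.03,.3,yel))
    for n,b in dict(pinkL=(345,388,185,228),pinkB=(372,415,283,326),pinkR=(440,482,200,242),brown=(440,484,262,303)).items(): rep(n,sel(*b,.06,.12))
    for n,b in dict(mouse=(300,336,152,200),att=(186,216,194,218),adap=(226,242,180,196),wr=(395,416,157,213)).items(): rep(n,sel(*b,.008,.12))
    d=np.load("side0.npz"); W,f=d["W"],d["f"].astype(int); g=f.min(-1)
    print("side")
    rep("lid",sel(290,345,270,312,.025,.04,g>130)); rep("head",sel(355,380,190,215,.07,.095,g>150))
    org=(f[...,0]>180)&(f[...,1]>50)&(f[...,1]<150)&(f[...,2]<80)
    rep("handle",sel(240,300,325,400,.05,.3,org))
    P=W[sel(240,300,325,400,.05,.3,org)]; q=P-P.mean(0); print(np.linalg.svd(q,full_matrices=False)[2])
    print(P.min(0),P.max(0))
E
python3 m.py
```

```text
bench z 0.0002107015757473857
lid 483 mean [ 0.5271 -0.0429  0.0302] rect (array([527.5, -42.7]), array([67. , 41.4]), 39.1) zmed 0.0301
all module 575 mean [ 0.5271 -0.0423  0.0293] rect (array([527.7, -42.1]), array([89.4, 43.7]), 38.9) zmed 0.0298
head 226 mean [ 0.521  -0.261   0.0804] rect (array([ 521., -261.]), array([33.6, 34.4]), 8.3) zmed 0.0805
foot 845 mean [ 0.5199 -0.2567  0.0122] rect (array([ 525.4, -259.3]), array([ 91.8, 100.2]), 86.2) zmed 0.0123
base 809 mean [0.4025 0.2045 0.0081] rect (array([413.7, 223. ]), array([ 90.1, 129. ]), 78.6) zmed 0.0081
handle 316 mean [0.4805 0.2092 0.1503] rect (array([479.3, 209.7]), array([24. , 70.7]), 79.1) zmed 0.1534
yellow 31 mean [0.43   0.2197 0.1158] rect (array([430.3, 221.2]), array([36.5,  4.2]), 78.2) zmed 0.1158
pinkL 230 mean [ 0.6303 -0.1563  0.0802] rect (array([ 630.4, -156.6]), array([34.2, 34.4]), 81.8) zmed 0.0804
pinkB 242 mean [ 0.3911 -0.2187  0.08  ] rect (array([ 391.1, -219.2]), array([34.1, 35.2]), 14.2) zmed 0.0801
pinkR 235 mean [ 0.5958 -0.3832  0.0802] rect (array([ 596. , -383.9]), array([34. , 35.
[... 374 characters left out ...]
0.0208] rect (array([668.4, 166.4]), array([15.5, 19.7]), 40.8) zmed 0.0201
wr 200 mean [ 0.681  -0.2497  0.0097] rect (array([ 684.5, -247.6]), array([126.2,  36.8]), 3.1) zmed 0.0094
side
lid 633 mean [ 0.5241 -0.0421  0.0299] rect (array([524.6, -44. ]), array([68.1, 46.3]), 39.5) zmed 0.0299
head 199 mean [ 0.5175 -0.2606  0.0796] rect (array([ 518.3, -261.6]), array([34.6, 38.6]), 7.6) zmed 0.0798
handle 198 mean [0.4699 0.215  0.1432] rect (array([472.7, 210.5]), array([24.8, 63.5]), 77.7) zmed 0.1388
[[-0.70374066  0.14059133 -0.69640732]
 [-0.20964634 -0.97767004  0.01448108]
 [-0.67882066  0.15619017  0.71750062]]
[0.44084571 0.19393683 0.11539706] [0.50632297 0.22815418 0.17419409]
```

```bash
cat > g.py <<'E'
import sys,json
from h import *
from scipy.spatial.transform import Rotation as Ro
def go(p,ang=None,s=None):
    s=s or bot.get_state(); q=np.array(s["ee_rot"]); R=Ro.from_quat(q[[1,2,3,0]]).as_matrix()
    d=R.T@(np.array(p)-s["tool_pos"])/.4
    a0=np.degrees(np.arctan2(R[1,0],R[0,0])); t=0 if ang is None else -(((ang-a0)+90)%180-90)/45
    print("from",np.round(s["tool_pos"],4),"jaw",round(a0,2),"tilt",np.round(R[:,2],3),"-> row",np.round([*d,t],4),"rows>=",np.ceil(np.linalg.norm(d)*.4/.0625),"t",s["time_s"],"w",s["gripper_width"],"F",np.round(s["ft_force"],1))
if __name__=="__main__":
    a=[float(x) for x in sys.argv[1:]]; go(a[:3],a[3] if len(a)>3 else None)
E
python3 g.py .34 -.31 .17 -51; python3 g.py .5265 -.0425 .12 -51
```

```text
from [ 0.1523 -0.5798  0.2177] jaw -75.28 tilt [-0.     0.002 -1.   ] -> row [-0.5331 -0.6251  0.1202 -0.5397] rows>= 6.0 t 0.1 w 0.09287074724620185 F [-0.1 -0.3 -0.3]
from [ 0.1523 -0.5798  0.2177] jaw -75.28 tilt [-0.     0.002 -1.   ] -> row [-1.0612 -1.246   0.2461 -0.5397] rows>= 11.0 t 0.1 w 0.09287074724620185 F [-0.1 -0.3 -0.3]
```

Request:
step_arm --pt "-0.533 -0.625 0.12 -0.54" --pt "-0.533 -0.625 0.12 -0.54" --pt "-0.533 -0.625 0.12 -0.54" --pt "-0.533 -0.625 0.12 -0.54" --pt "-0.533 -0.625 0.12 -0.54" --pt "-0.533 -0.625 0.12 -0.54" --pt "-0.533 -0.625 0.12 -0.54" --pt "-0.533 -0.625 0.12 -0.54" --grip 0.6

```text
time_s: 1.1
tool_pos: [0.3397, -0.3112, 0.1707]
ee_rot: [0.0, 0.903, -0.43, -0.0]
ft_force: [0.1, -0.3, -0.1]
gripper_width: 0.0745
```

```bash
python3 g.py .5265 -.0425 .08 -51
```

```text
from [ 0.3397 -0.3112  0.1707] jaw -50.99 tilt [-0. -0. -1.] -> row [-2.281e-01 -7.858e-01  2.264e-01  2.000e-04] rows>= 6.0 t 1.1 w 0.0744974431137767 F [ 0.1 -0.3 -0.1]
```

Request:
step_arm --pt "-0.228 -0.786 0.22 0" --pt "-0.228 -0.786 0.226 0" --pt "-0.228 -0.786 0.226 0" --pt "-0.228 -0.786 0.226 0" --pt "-0.228 -0.786 0.226 0" --pt "-0.228 -0.786 0.226 0" --pt "-0.228 -0.786 0.226 0" --pt "-0.228 -0.786 0.226 0" --pt "-0.228 -0.786 0.226 0"

```text
time_s: 2.22
tool_pos: [0.5269, -0.0434, 0.0808]
ee_rot: [0.0, 0.902, -0.431, 0.0]
ft_force: [0.1, -0.5, 0.4]
gripper_width: 0.0744
```

```bash
python3 g.py .5265 -.0425 .006 -51; python3 - <<'E'
from h import *
c=cam("side"); cv2.imwrite("pics/side1.png",cv2.resize(c["frame"][180:400,200:460,::-1],None,fx=2.5,fy=2.5))
E
```

```text
from [ 0.5269 -0.0434  0.0808] jaw -51.11 tilt [ 0.001 -0.    -1.   ] -> row [-0.0025 -0.0006  0.1869 -0.0023] rows>= 2.0 t 2.225 w 0.07442217214169551 F [ 0.1 -0.5  0.4]
```

View pics/side1.png

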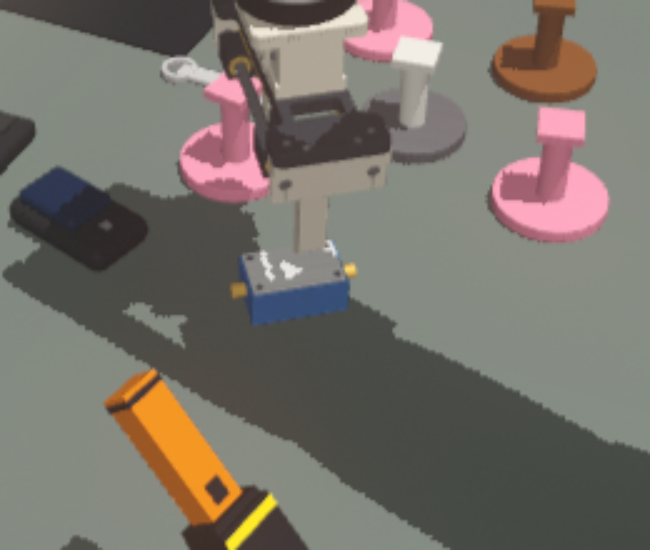

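The side crop shows the gripper above the module, with the jaws lined up across its 44 mm width and the connectors clear. I'll descend and grip.

Request:
step_arm --pt "-0.002 0 0.08 0" --pt "-0.002 0 0.15 0" --pt "-0.002 0 0.186 0" --pt "-0.002 0 0.186 0" --pt "-0.002 0 0.186 0" --pt "-0.002 0 0.186 0"

```text
time_s: 3.02
tool_pos: [0.5276, -0.0415, 0.0072]
ee_rot: [-0.0, 0.903, -0.43, 0.001]
ft_force: [0.2, -1.1, 0.6]
gripper_width: 0.0742
```

Request:
step_arm --pt "0 0 0 0" --pt "0 0 0 0" --pt "0 0 0 0" --pt "0 0 0 0" --pt "0 0 0 0" --pt "0 0 0 0" --grip -0.4

```text
time_s: 3.78
tool_pos: [0.5265, -0.0412, 0.0059]
ee_rot: [-0.0, 0.903, -0.43, 0.0]
ft_force: [0.4, 0.4, 1.3]
gripper_width: 0.044
```

Request:
step_arm --pt "0 0 -0.1 0" --pt "0 0 -0.25 0" --pt "0 0 -0.35 0" --pt "0 0 -0.35 0" --pt "0 0 -0.35 0" --pt "0 0 -0.35 0"

```text
time_s: 4.53
tool_pos: [0.5249, -0.0409, 0.1434]
ee_rot: [0.001, 0.903, -0.43, -0.002]
ft_force: [0.7, 0.7, -2.4]
gripper_width: 0.0437
```

```bash
python3 - <<'E'
from h import *; from m import rect; from g import go
c=cam("side"); W=cloud(c); f=c["frame"].astype(int)
cv2.imwrite("pics/side2.png",cv2.resize(c["frame"][140:400,180:460,::-1],None,fx=2.2,fy=2.2))
go([.520,-.261,.146])
E
```

```text
from [ 0.525  -0.041   0.1436] jaw -50.99 tilt [-0.004  0.001 -1.   ] -> row [ 0.4194  0.356  -0.0064  0.    ] rows>= 4.0 t 4.575 w 0.04376541761185131 F [-0.  -0.1 -1.4]
```

View pics/side2.png

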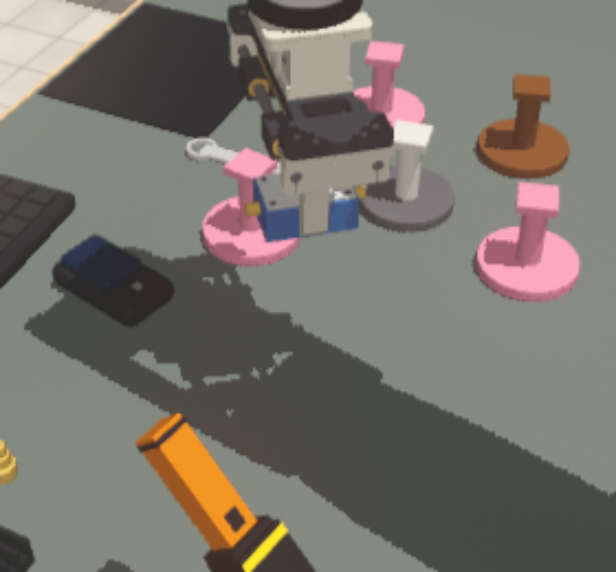

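The crop shows the module held level between the fingers, well clear of the pink decoy. I'll carry it to the post.

Request:
step_arm --pt "0.1 0.085 0 0" --pt "0.2 0.17 0 0" --pt "0.3 0.255 0 0" --pt "0.38 0.323 0 0" --pt "0.42 0.356 0 0" --pt "0.42 0.356 0 0" --pt "0.42 0.356 0 0" --pt "0.42 0.356 0 0" --pt "0.42 0.356 0 0"

```text
time_s: 5.7
tool_pos: [0.5218, -0.2605, 0.146]
ee_rot: [-0.0, 0.903, -0.43, 0.0]
ft_force: [-0.3, 0.4, -1.8]
gripper_width: 0.0437
```

```bash
python3 g.py .520 -.2605 .0865; python3 - <<'E'
from h import *; from m import rect
c=cam("side"); W=cloud(c); f=c["frame"].astype(int); save(c,"side3.png")
b=(f[...,2]>f[...,0]*1.5)&(f[...,2]>60)&(np.abs(W[...,1]+.26)<.08)&(np.abs(W[...,0]-.52)<.08)
P=W[b]; print(len(P),P.min(0),P.max(0),np.percentile(P,[2,98],axis=0))
E
```

```text
from [ 0.5218 -0.2605  0.146 ] jaw -50.91 tilt [ 0. -0. -1.] -> row [-0.0029  0.0036  0.1487  0.    ] rows>= 1.0 t 5.7 w 0.043680008345122215 F [-0.3  0.4 -1.8]
327 [ 0.47891446 -0.26827608  0.13960219] [ 0.55543368 -0.22170127  0.16966822] [[ 0.48031777 -0.26657236  0.14176694]
 [ 0.55314551 -0.22337995  0.168029  ]]
```

Request:
step_arm --pt "-0.003 0.003 0.05 0" --pt "-0.003 0.003 0.1 0" --pt "-0.003 0.003 0.13 0" --pt "-0.003 0.003 0.14 0" --pt "-0.003 0.003 0.146 0" --pt "-0.003 0.003 0.149 0" --pt "-0.003 0.003 0.149 0" --pt "-0.003 0.003 0.149 0"

```text
time_s: 6.75
tool_pos: [0.5201, -0.2614, 0.0867]
ee_rot: [0.0, 0.903, -0.43, 0.0]
ft_force: [0.2, -0.3, -1.5]
gripper_width: 0.0434
```

```bash
python3 g.py .520 -.2605 .0865; python3 - <<'E'
from h import *
c=cam("side"); cv2.imwrite("pics/side4.png",cv2.resize(c["frame"][150:270,300:460,::-1],None,fx=4,fy=4))
E
```

```text
from [ 0.5201 -0.2614  0.0867] jaw -50.99 tilt [ 0.001 -0.    -1.   ] -> row [-0.002  -0.0011  0.0005  0.    ] rows>= 1.0 t 6.75 w 0.043403317821450065 F [ 0.2 -0.3 -1.5]
```

View pics/side4.png

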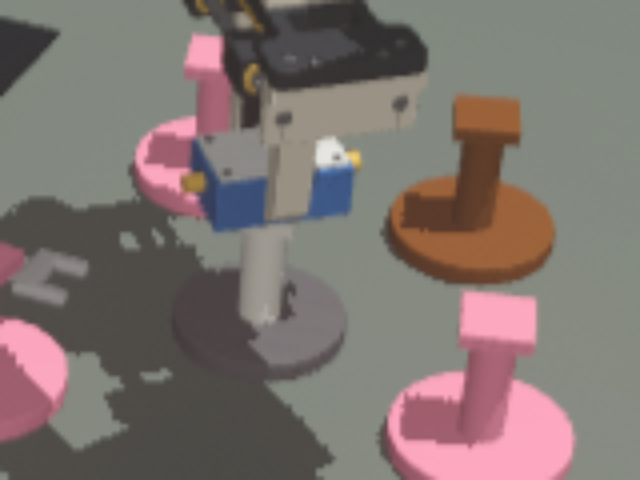

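The module sits just over the post head. The force reading still shows about 1.5 N of weight, so I'll lower about 1.2 mm, open, and rise.

Request:
step_arm --pt "-0.001 0 0.003 0" --pt "-0.001 0 0.003 0" --pt "-0.001 0 0.003 0"

```text
time_s: 7.18
tool_pos: [0.52, -0.2612, 0.0859]
ee_rot: [0.0, 0.903, -0.43, 0.001]
ft_force: [-0.5, -0.4, 5.6]
gripper_width: 0.044
```

Request:
step_arm --pt "0 0 0 0" --pt "0 0 0 0" --pt "0 0 0 0" --pt "0 0 0 0" --pt "0 0 0 0" --grip 0.5

```text
time_s: 7.8
tool_pos: [0.5196, -0.2609, 0.085]
ee_rot: [-0.0, 0.903, -0.43, -0.0]
ft_force: [0.4, 0.2, -0.2]
gripper_width: 0.0698
```

Request:
step_arm --pt "0 0 -0.05 0" --pt "0 0 -0.12 0" --pt "0 0 -0.25 0" --pt "0 0 -0.35 0" --pt "0 0 -0.35 0" --pt "0 0 -0.35 0"

```text
time_s: 8.55
tool_pos: [0.5196, -0.2609, 0.2256]
ee_rot: [0.0, 0.903, -0.43, 0.0]
ft_force: [-0.7, 0.7, -0.6]
gripper_width: 0.0697
```

```bash
python3 - <<'E'
from h import *; from m import rect; from g import go
c=cam("side"); W=cloud(c); f=c["frame"].astype(int)
m=(W[...,2]>.104)&(W[...,2]<.116)&(np.abs(W[...,1]+.26)<.06)&(np.abs(W[...,0]-.52)<.06)
P=W[m]; print("lid",len(P),rect(P),P.mean(0)); A=np.c_[P[:,:2],np.ones(len(P))]; print("slope",np.linalg.lstsq(A,P[:,2],rcond=None)[0])
a=np.radians(-11)
go([.46,.0,.25],79)
E
```

```text
lid 524 (array([ 517.3, -261.4]), array([71.2, 46.7]), 38.6) [ 0.51667684 -0.2575125   0.10950719]
slope [ 0.01974809 -0.039981    0.0890082 ]
from [ 0.5191 -0.2606  0.2244] jaw -50.99 tilt [-0.001  0.001 -1.   ] -> row [-0.5994 -0.2953 -0.0634  1.1114] rows>= 5.0 t 8.6 w 0.06951638503283425 F [ 0.5  0.6 -0.2]
```

Request:
step_arm --pt "-0.6 -0.29 -0.063 0.9" --pt "-0.6 -0.29 -0.063 0.9" --pt "-0.6 -0.29 -0.063 0.9" --pt "-0.6 -0.29 -0.063 0.9" --pt "-0.6 -0.29 -0.063 0.9" --pt "-0.6 -0.29 -0.063 0.9" --pt "-0.6 -0.29 -0.063 0.9" --grip 0.4

```text
time_s: 9.48
tool_pos: [0.4584, -0.002, 0.2493]
ee_rot: [-0.001, -0.698, 0.716, 0.0]
ft_force: [-0.2, -0.0, -0.3]
gripper_width: 0.0654
```

```bash
python3 - <<'E'
from h import *; from m import rect; from g import go
c=cam("top"); W=cloud(c)
m=(W[...,2]>.104)&(W[...,2]<.116)&(np.abs(W[...,1]+.26)<.06)&(np.abs(W[...,0]-.52)<.06)
P=W[m]; print("lid",len(P),rect(P)); A=np.c_[P[:,:2],np.ones(len(P))]; print("slope",np.linalg.lstsq(A,P[:,2],rcond=None)[0])
go([.4745,.2108,.215],78.6)
E
```

```text
lid 636 (array([ 522. , -260.5]), array([73.5, 44.2]), 39.0)
slope [0.00044164 0.0039919  0.11085588]
from [ 0.4585 -0.0023  0.2494] jaw -91.53 tilt [-0.002 -0.    -1.   ] -> row [-0.5336 -0.026   0.0858  0.2194] rows>= 4.0 t 9.525 w 0.0651732912789295 F [-0.1  0.1 -0.4]
```

Request:
step_arm --pt "-0.534 -0.026 0.03 0.22" --pt "-0.534 -0.026 0.085 0.22" --pt "-0.534 -0.026 0.085 0.22" --pt "-0.534 -0.026 0.085 0.22" --pt "-0.534 -0.026 0.085 0.22" --pt "-0.534 -0.026 0.085 0.22" --pt "-0.534 -0.026 0.085 0.22"

```text
time_s: 10.4
tool_pos: [0.4751, 0.2104, 0.2165]
ee_rot: [0.0, -0.633, 0.774, -0.0]
ft_force: [0.2, -1.1, -0.4]
gripper_width: 0.0654
```

```bash
python3 - <<'E'
from h import *; from g import go
c=cam("side"); cv2.imwrite("pics/side5.png",cv2.resize(c["frame"][200:480,180:440,::-1],None,fx=2.1,fy=2.1))
go([.4745,.2108,.122],78.6)
E
```

```text
from [0.4751 0.2105 0.2166] jaw -101.5 tilt [ 0.001 -0.    -1.   ] -> row [-0.0004  0.0017  0.2364 -0.0023] rows>= 2.0 t 10.45 w 0.0650923854546826 F [ 0.5 -0.5  0.6]
```

View pics/side5.png

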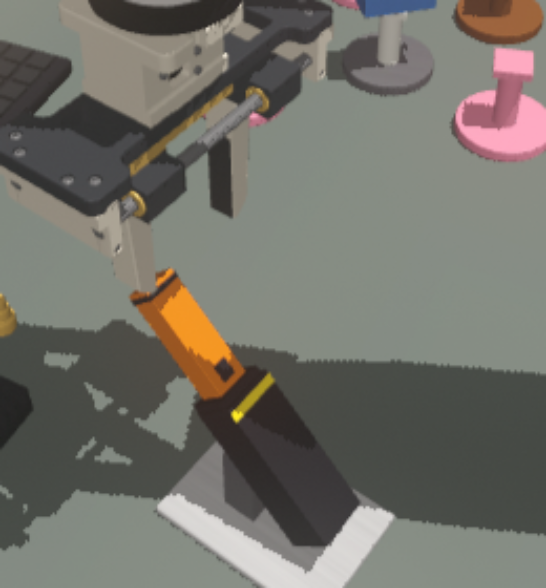

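The fingers straddle the handle, with black pads reaching the tips. I'll descend and close.

Request:
step_arm --pt "0 0.001 0.09 0" --pt "0 0.001 0.18 0" --pt "0 0.001 0.236 0" --pt "0 0.001 0.236 0" --pt "0 0.001 0.236 0" --pt "0 0.001 0.236 0"

```text
time_s: 11.2
tool_pos: [0.4754, 0.2121, 0.1236]
ee_rot: [0.001, -0.633, 0.774, -0.001]
ft_force: [0.1, 0.4, -0.4]
gripper_width: 0.0654
```

Request:
step_arm --pt "0 0 0 0" --pt "0 0 0 0" --pt "0 0 0 0" --pt "0 0 0 0" --pt "0 0 0 0" --pt "0 0 0 0" --pt "0 0 0 0" --grip -0.8

```text
time_s: 12.08
tool_pos: [0.4741, 0.2118, 0.1218]
ee_rot: [-0.0, -0.633, 0.774, -0.0]
ft_force: [0.9, -1.2, 0.4]
gripper_width: 0.0237
```

```bash
python3 - <<'E'
from g import *
s=bot.get_state(); a=np.radians(-11.4); p=np.array(s["tool_pos"])
for L in (.11,.125): go(p+L*.7071*np.array([np.cos(a),np.sin(a),1]),s=s)
E
```

```text
from [0.4741 0.2118 0.1218] jaw -101.39 tilt [-0. -0. -1.] -> row [ 1.000e-04 -1.944e-01 -1.945e-01  0.000e+00] rows>= 2.0 t 12.075 w 0.023706579855921932 F [ 0.9 -1.2  0.4]
from [0.4741 0.2118 0.1218] jaw -101.39 tilt [-0. -0. -1.] -> row [ 1.000e-04 -2.209e-01 -2.210e-01  0.000e+00] rows>= 2.0 t 12.075 w 0.023706579855921932 F [ 0.9 -1.2  0.4]
```

Request:
step_arm --pt "0 -0.01 -0.01 0" --pt "0 -0.03 -0.03 0" --pt "0 -0.05 -0.05 0" --pt "0 -0.075 -0.075 0" --pt "0 -0.1 -0.1 0" --pt "0 -0.125 -0.125 0" --pt "0 -0.15 -0.15 0" --pt "0 -0.175 -0.175 0" --pt "0 -0.2 -0.2 0" --pt "0 -0.22 -0.22 0" --pt "0 -0.24 -0.24 0" --pt "0 -0.24 -0.24 0"

```text
time_s: 13.58
tool_pos: [0.5692, 0.1929, 0.2186]
ee_rot: [0.001, -0.633, 0.774, -0.0]
ft_force: [-0.2, 0.1, -1.6]
gripper_width: 0.0235
```

```bash
cat > pr.py <<'E'
from h import *; from g import go
def probe(n="side",pic=None):
    c=cam(n); W=cloud(c); f=c["frame"].astype(int)
    if pic: save(c,pic)
    o=(f[...,0]>90)&(f[...,0]>f[...,1]*1.6)&(f[...,1]>f[...,2]*1.5)&(np.linalg.norm(W-bot.get_state()["tool_pos"],axis=-1)<.09)
    P=W[o]; q=P-P.mean(0); _,_,V=np.linalg.svd(q,full_matrices=False); d=V[0]*np.sign(V[0,0])
    print(n,"handle",len(P),P.mean(0).round(4),"dir",d.round(3),"elev deg",np.degrees(np.arcsin(d[2])).round(1),"yaw",np.degrees(np.arctan2(d[1],d[0])).round(1),"ext",np.ptp(q@V[0]).round(3))
    return c,W
E
python3 - <<'E'
from pr import *
c,W=probe("side","side6.png"); probe("top"); go([.57,.06,.23])
cv2.imwrite("pics/side6c.png",cv2.resize(c["frame"][100:400,180:480,::-1],None,fx=2,fy=2))
E
```

```text
side handle 732 [0.5573 0.1962 0.2304] dir [ 0.531 -0.378  0.759] elev deg 49.3 yaw -35.5 ext 0.067
top handle 1 [0.6091 0.196  0.256 ] dir [1. 0. 0.] elev deg 0.0 yaw 0.0 ext 0.0
from [0.5681 0.193  0.2175] jaw -101.39 tilt [-0.001 -0.    -1.   ] -> row [ 0.325  -0.0702 -0.0312  0.    ] rows>= 3.0 t 13.675 w 0.023815639300790677 F [ 0.3  0.  -2.6]
```

View pics/side6c.png

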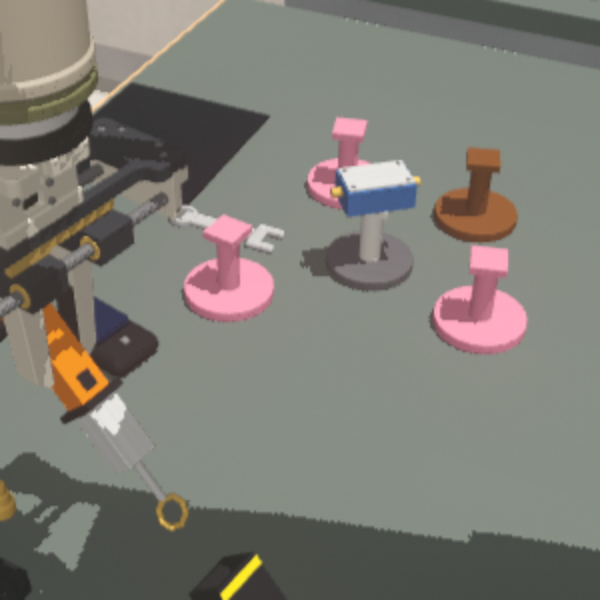

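The probe is out, level in roll, at about 45°, with its loop pointing toward the robot and downward. The module is still upright on the post. The tool can't pitch, so I'll pivot the probe level in the grip by pressing the loop on a clear patch of bench.

```bash
python3 g.py .53 .075 .2
```

```text
from [0.5681 0.193  0.2175] jaw -101.39 tilt [-0.001 -0.    -1.   ] -> row [0.308  0.0352 0.0439 0.    ] rows>= 3.0 t 13.675 w 0.023815639300790677 F [ 0.3  0.  -2.6]
```

Request:
step_arm --pt "0.08 0 -0.02 0" --pt "0.18 0 -0.02 0" --pt "0.28 0.02 0 0" --pt "0.308 0.035 0.04 0" --pt "0.308 0.035 0.044 0" --pt "0.308 0.035 0.1 0" --pt "0.308 0.035 0.16 0" --pt "0.308 0.035 0.22 0" --pt "0.308 0.035 0.26 0" --pt "0.308 0.035 0.28 0" --pt "0.308 0.035 0.28 0" --pt "0.308 0.035 0.28 0"

```text
time_s: 15.18
tool_pos: [0.531, 0.0751, 0.1069]
ee_rot: [0.001, -0.633, 0.774, -0.0]
ft_force: [-0.3, 0.5, -2.0]
gripper_width: 0.0237
```

```bash
python3 - <<'E'
from pr import *
c,W=probe("side"); f=c["frame"].astype(int)
p=np.array(bot.get_state()["tool_pos"])
m=(W[...,2]>.008)&(W[...,0]<p[0]-.03)&(W[...,0]>.36)&(np.abs(W[...,1]-.09)<.05)&(W[...,2]<.2)
P=W[m]; i=P[:,2].argsort(); print("low pts",P[i[:5]].round(3),len(P)); go(p)
E
```

```text
side handle 458 [0.5162 0.08   0.1148] dir [ 0.478 -0.406  0.779] elev deg 51.2 yaw -40.4 ext 0.059
low pts [[0.435 0.088 0.023]
 [0.439 0.087 0.023]
 [0.438 0.097 0.023]
 [0.434 0.094 0.023]
 [0.436 0.095 0.023]] 855
from [0.5311 0.075  0.107 ] jaw -101.39 tilt [ 0.002  0.    -1.   ] -> row [0. 0. 0. 0.] rows>= 0.0 t 15.225 w 0.02387944057536754 F [ 0.2  0.2 -1.8]
```

Request:
step_arm --pt "0 0 0.03 0" --pt "0 0 0.055 0" --pt "0 -0.02 0.07 0" --pt "0 -0.04 0.09 0" --pt "0 -0.053 0.11 0" --pt "0 -0.065 0.13 0" --pt "0 -0.075 0.15 0" --pt "0 -0.085 0.17 0" --pt "0 -0.085 0.17 0"

```text
time_s: 16.35
tool_pos: [0.5633, 0.0682, 0.0369]
ee_rot: [-0.0, -0.633, 0.774, 0.0]
ft_force: [1.1, -1.3, 0.0]
gripper_width: 0.0238
```

```bash
python3 - <<'E'
from pr import *
c,W=probe("side"); go(bot.get_state()["tool_pos"])
cv2.imwrite("pics/side7.png",cv2.resize(c["frame"][200:420,180:460,::-1],None,fx=2.3,fy=2.3))
E
```

```text
side handle 377 [0.5453 0.0739 0.0517] dir [ 0.708 -0.512  0.486] elev deg 29.1 yaw -35.8 ext 0.055
from [0.5632 0.0683 0.0372] jaw -101.39 tilt [-0.001  0.    -1.   ] -> row [0. 0. 0. 0.] rows>= 0.0 t 16.4 w 0.02392435751079417 F [ 0.5 -0.5  0. ]
```

View pics/side7.png

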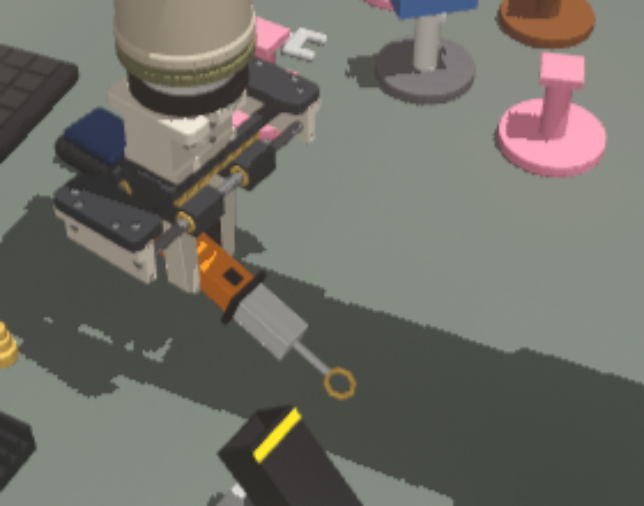

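The loop is on the bench and the probe is pivoting smoothly with almost no wrist force. It is now around 20–29°, so I'll keep going.

Request:
step_arm --pt "0 -0.008 0.015 0" --pt "0 -0.014 0.03 0" --pt "0 -0.02 0.045 0" --pt "0 -0.023 0.058 0" --pt "0 -0.025 0.068 0" --pt "0 -0.025 0.076 0" --pt "0 -0.025 0.077 0" --pt "0 -0.025 0.077 0"

```text
time_s: 17.4
tool_pos: [0.5743, 0.0662, 0.0077]
ee_rot: [0.001, -0.633, 0.774, -0.001]
ft_force: [1.8, -1.5, 2.5]
gripper_width: 0.0239
```

Request:
step_arm --pt "0 0 -0.05 0" --pt "0 0 -0.15 0" --pt "0 0 -0.28 0" --pt "0 0 -0.4 0" --pt "0 0 -0.5 0" --pt "0 0 -0.5 0" --pt "0 0 -0.5 0"

```text
time_s: 18.27
tool_pos: [0.5726, 0.0663, 0.2062]
ee_rot: [-0.001, -0.634, 0.774, 0.0]
ft_force: [0.4, 1.0, -2.2]
gripper_width: 0.0237
```

```bash
python3 - <<'E'
from pr import *
for n in("side","top"):
    c,W=probe(n); p=np.array(bot.get_state()["tool_pos"])
    # everything forward (towards robot) of the fingers near tool height
    a=np.radians(-11.4); e=np.array([np.cos(a),np.sin(a)]); k=np.array([-e[1],e[0]])
    r=W[...,:2]-p[:2]; s=r@e; l=r@k
    m=(s<-.02)&(s>-.16)&(np.abs(l)<.03)&(np.abs(W[...,2]-p[2]-.01)<.06)
    for lo,hi,nm in((-.142,-.112,"loop"),(-.105,-.09,"shaft"),(-.08,-.05,"nose")):
        q=m&(s>lo)&(s<hi); P=W[q]; 
        if len(P): print(n,nm,len(P),"mid",((P.max(0)+P.min(0))/2).round(4),"med z",np.median(P[:,2]).round(4),"s",s[q].min().round(4),s[q].max().round(4),"l",np.median(l[q]).round(4),"zrange",P[:,2].min().round(4),P[:,2].max().round(4))
    if n=="side": cv2.imwrite("pics/side8.png",cv2.resize(c["frame"][80:360,180:500,::-1],None,fx=2,fy=2))
go(p)
E
```

```text
side handle 470 [0.5605 0.0733 0.2249] dir [ 0.969 -0.232  0.087] elev deg 5.0 yaw -13.5 ext 0.079
side loop 140 mid [0.4482 0.0917 0.2054] med z 0.2053 s -0.1411 -0.1122 l 0.0006 zrange 0.2012 0.2097
side shaft 48 mid [0.4773 0.0863 0.2138] med z 0.2097 s -0.1049 -0.0902 l 0.001 zrange 0.2062 0.2215
side nose 458 mid [0.5087 0.0794 0.2136] med z 0.2213 s -0.08 -0.05 l 0.0089 zrange 0.2005 0.2267
top handle 12 [0.5422 0.0822 0.2258] dir [0.998 0.061 0.023] elev deg 1.3 yaw 3.5 ext 0.012
top loop 67 mid [0.4487 0.0916 0.2053] med z 0.2057 s -0.1383 -0.1131 l -0.0001 zrange 0.2008 0.2097
top shaft 23 mid [0.4763 0.0858 0.2094] med z 0.2093 s -0.1042 -0.091 l -0.0004 zrange 0.2073 0.2115
top nose 96 mid [0.5093 0.0864 0.2228] med z 0.2217 s -0.0799 -0.0502 l 0.0064 zrange 0.2184 0.2272
from [0.572  0.0663 0.2048] jaw -101.38 tilt [-0.004 -0.    -1.   ] -> row [0. 0. 0. 0.] rows>= 0.0 t 18.375 w 0.023718929290748106 F [ 0.7 -0.3 -2.8]
```

View pics/side8.png

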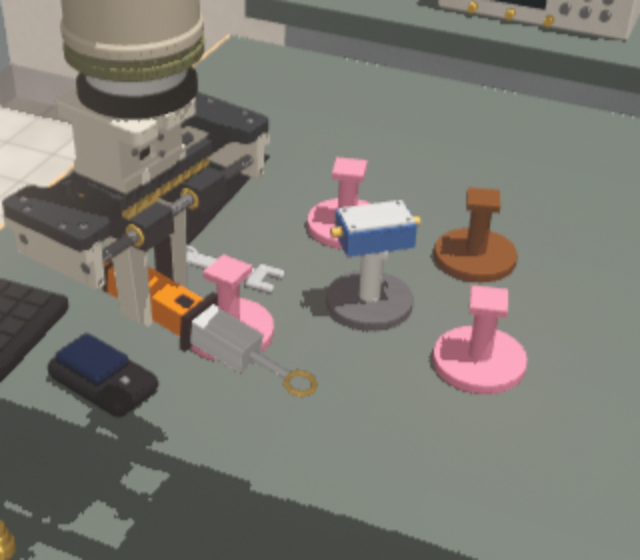

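The probe is now nearly level (about 0.1 rad) with its loop flat at about (0.4485, 0.0916, 0.204), and the module is undisturbed. I'll move it over the module while high, then lower it.

```bash
python3 g.py .643 -.2863 .205
```

```text
from [0.572  0.0663 0.2048] jaw -101.38 tilt [-0.004 -0.    -1.   ] -> row [ 0.8291 -0.3481 -0.0012  0.    ] rows>= 6.0 t 18.375 w 0.023718929290748106 F [ 0.7 -0.3 -2.8]
```

Request:
step_arm --pt "0.06 -0.025 0 0" --pt "0.16 -0.067 0 0" --pt "0.27 -0.113 0 0" --pt "0.38 -0.16 0 0" --pt "0.49 -0.206 0 0" --pt "0.6 -0.252 0 0" --pt "0.7 -0.294 0 0" --pt "0.77 -0.323 0 0" --pt "0.815 -0.342 0 0" --pt "0.829 -0.348 0 0" --pt "0.829 -0.348 0 0" --pt "0.829 -0.348 0 0"

```text
time_s: 19.88
tool_pos: [0.6443, -0.2852, 0.2067]
ee_rot: [-0.0, -0.634, 0.773, 0.0]
ft_force: [0.3, -0.1, -1.3]
gripper_width: 0.0236
```

```bash
cat > fin.py <<'E'
from pr import *; from m import rect
def fin(pic=None):
    for n in("side","top"):
        c=cam(n); W=cloud(c); p=np.array(bot.get_state()["tool_pos"])
        a=np.radians(-11.4); e=np.array([np.cos(a),np.sin(a)]); k=np.array([-e[1],e[0]])
        r=W[...,:2]-p[:2]; s=r@e; l=r@k
        m=(s<-.02)&(s>-.16)&(np.abs(l)<.03)&(np.abs(W[...,2]-p[2]-.005)<.03)
        for lo,hi,nm in((-.142,-.112,"loop"),(-.105,-.09,"shaft"),(-.08,-.05,"nose")):
            P=W[m&(s>lo)&(s<hi)]
            if len(P): print(n,nm,len(P),"mid",((P.max(0)+P.min(0))/2).round(4),"z med,max",np.median(P[:,2]).round(4),P[:,2].max().round(4))
        q=(W[...,2]>.104)&(W[...,2]<.116)&(np.abs(W[...,1]+.26)<.06)&(np.abs(W[...,0]-.52)<.06); P=W[q]; print(n,"lid",len(P),rect(P),np.median(P[:,2]).round(4))
        if pic and n=="side": cv2.imwrite("pics/"+pic,cv2.resize(c["frame"][100:300,250:450,::-1],None,fx=3,fy=3))
    go([p[0],p[1],.15])
E
python3 -c "from fin import *; fin()"
```

```text
side loop 71 mid [ 0.5202 -0.2598  0.2064] z med,max 0.2052 0.211
side shaft 36 mid [ 0.5502 -0.2669  0.2143] z med,max 0.2107 0.2212
side nose 237 mid [ 0.5813 -0.2726  0.2142] z med,max 0.2204 0.2273
side lid 519 (array([ 517.6, -261.1]), array([70.8, 47.8]), 38.4) 0.1096
top loop 4 mid [ 0.5328 -0.2623  0.2097] z med,max 0.2103 0.2117
top shaft 15 mid [ 0.5485 -0.265   0.2113] z med,max 0.2108 0.2136
top nose 45 mid [ 0.5788 -0.2793  0.2239] z med,max 0.2232 0.2279
top lid 0 (array([0., 0.]), array([0., 0.]), 0.0) nan
from [ 0.6445 -0.2853  0.2071] jaw -101.33 tilt [ 0.  0. -1.] -> row [ 0.     -0.      0.1429  0.    ] rows>= 1.0 t 19.975 w 0.024292387686443217 F [ 0.4 -1.1 -0.9]
  return _methods._mean(a, axis=axis, dtype=dtype,
  ret = ret.dtype.type(ret / rcount)
```

The loop is within about 3 mm of the lid's centre sideways. I'll lower it 55 mm slowly and settle.

Request:
step_arm --pt "0 0.004 0.02 0" --pt "0 0.004 0.05 0" --pt "0 0.004 0.08 0" --pt "0 0.004 0.11 0" --pt "0 0.004 0.13 0" --pt "0 0.004 0.138 0" --pt "0 0.004 0.138 0" --pt "0 0.004 0.138 0" --pt "0 0.004 0.138 0" --pt "0 0.004 0.138 0" --pt "0 0.004 0.138 0" --pt "0 0.004 0.138 0"

```text
time_s: 21.48
tool_pos: [0.6428, -0.2859, 0.1518]
ee_rot: [0.0, -0.633, 0.774, 0.0]
ft_force: [0.2, 0.2, -1.9]
gripper_width: 0.0238
```

```bash
python3 -c "from fin import *; fin('side9.png')" 2>/dev/null
```

```text
side loop 65 mid [ 0.5185 -0.2604  0.151 ] z med,max 0.151 0.1545
side shaft 31 mid [ 0.5485 -0.2664  0.1589] z med,max 0.1561 0.1653
side nose 238 mid [ 0.5792 -0.2717  0.1588] z med,max 0.1659 0.1722
side lid 520 (array([ 517.5, -260.9]), array([69.6, 48.2]), 38.4) 0.1096
top shaft 20 mid [ 0.547  -0.2658  0.1555] z med,max 0.1554 0.1586
top nose 56 mid [ 0.5773 -0.2786  0.1683] z med,max 0.1683 0.1724
top lid 1 (array([ 542.8, -270.5]), array([0., 0.]), 0.0) 0.1099
from [ 0.6428 -0.286   0.1518] jaw -101.39 tilt [ 0. -0. -1.] -> row [-0.      0.      0.0046  0.    ] rows>= 1.0 t 21.575 w 0.023756297569581895 F [ 0.4  0.3 -1.1]
```

View pics/side9.png

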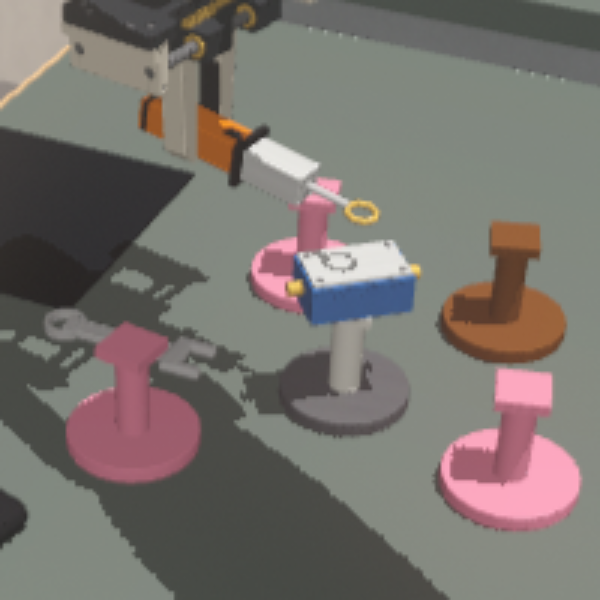

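The crop shows the loop hovering about 40 mm over the middle of the lid. I'll check tilt more carefully before handing in.

```bash
python3 - <<'E'
from pr import *
a=np.radians(-11.4); e=np.array([np.cos(a),np.sin(a)]); k=np.array([-e[1],e[0]])
for i in range(2):
  for n in("side","top"):
    c=cam(n); W=cloud(c); p=np.array(bot.get_state()["tool_pos"]); r=W[...,:2]-p[:2]; s=r@e; l=r@k; z=W[...,2]-p[2]
    for nm,lo,hi,w in(("nose",-.083,-.043,.009),("loop+shaft",-.139,-.088,.02)):
        m=(s>lo)&(s<hi)&(np.abs(l)<w)&(z>(.008 if nm=="nose" else -.015))&(z<.03)
        if m.sum()<8: continue
        S,Z=s[m],z[m]; 
        for _ in range(4):
            f=np.polyfit(S,Z,1); d=Z-np.polyval(f,S); g=np.abs(d)<max(1.5*np.median(np.abs(d)),.0008); S,Z=S[g],Z[g]
        print(n,nm,len(S),"slope",f[0].round(3),"axis/top z at mid",np.polyval(f,(lo+hi)/2).round(4))
  
E
```

```text
side nose 64 slope 0.154 axis/top z at mid 0.0173
side loop+shaft 42 slope 0.155 axis/top z at mid 0.0018
top nose 18 slope 0.127 axis/top z at mid 0.017
top loop+shaft 14 slope 0.081 axis/top z at mid 0.0023
side nose 64 slope 0.122 axis/top z at mid 0.0173
side loop+shaft 46 slope 0.168 axis/top z at mid 0.0019
top nose 21 slope 0.17 axis/top z at mid 0.0173
top loop+shaft 10 slope 0.26 axis/top z at mid 0.0007
```

Tilt is about 0.14 rad, limit 0.2. That matches the geometry: the collar and loop both rested on the bench, which fixes it at 0.143. There's been no drift since the lift, so I'll hand in.

```bash
python3 - <<'E'
from h import *
s=bot.get_state(); print(np.abs(s["qd"]).max(),s["gripper_width"],s["time_s"]); print(bot.sign_off())
E
```

```text
0.001429105927166763 0.024162096775291582 21.775
the job is handed in; nothing more can be done
None
```

I handed the job in at 21.8 s, with the module on the steel post and the probe held level above it. The hand-in gave no verdict.

- **Module:** I gripped it across its 44 mm sides, set it on the steel-footed post and let go. The cameras put it within about 2 mm of the head's centre. The top view showed the lid level. An earlier side-view fit gave a slope of 0.02–0.04, which disagreed with the top view. I took that as depth noise; even if real, it is under the 0.1 rad limit.
- **Probe:** I drew it out along the 45° axis. The tool can't pitch, so I turned the probe level in the grip by pressing its loop on a clear patch of bench. I then carried it over the module.
- **Last checks:**
  - The loop was 1–2 mm sideways from the lid's centre and about 40 mm above it.
  - The probe was firmly held, at a finger opening of 24 mm, and the arm was still.
  - I did not re-measure the other things on the bench. None looked moved in the pictures, and the wrist force showed no bump.
- **Weakest margin:** The probe's tilt is about 0.14 rad against the 0.2 limit. Most single line fits ranged from 0.08 to 0.17, and one noisy 10-point fit gave 0.26. The 0.14 agrees with the geometry, where the collar and loop both rested on the bench, and I saw no drift after lifting.

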